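Chock a row of core-sample tubes

ROBOT

A 6-joint arm with a two-finger parallel gripper is mounted at the origin on a cart in front of the work surface, level with it; the furniture and walls round the work are solid. World frame = base frame: x ahead of the robot, y to its left, z up, the work surface at z = 0. Lengths are in mm, angles in rad, forces in N, time in s.
With the tool pointing down it reaches from about 400 to 925 mm from the base axis. Payload 3.4 kg.
Tool frame: the origin (TCP) lies midway between the tips of the shut fingers; the grasp point (between the pads) lies 19 mm behind it (grasp_offset is the z of the grasp point in the tool frame, in mm); z points along the fingers, y is the line along which they close (so a half turn about z gives the same grasp; the last joint's range is limited). The gripper opens to 85 mm and grips with 20 to 120 N. Pads are 22 mm wide; open, the fingers measure 114 mm over their backs; the gripper's body (76 mm by 85 mm) begins 54 mm behind the grasp point. The pads swing forward as they close: fully open they stand 13 mm farther back than shut.
Start: joints at [1.165, 0.307, 1.506, -0, 1.328, -0.073], TCP at [187.87, 543.448, 203.805] pointing down, gripper open.
Joint ranges: [-3.12, 3.12], [-1.05, 2.28], [0.14, 2.33], [-1.42, 4.57], [0.1, 2.73], [-2.68, 2.68]. Speed limits (rad/s): [2.57, 2.57, 3.14, 3.14, 3.14, 3.14].

INTERFACE

Orientations are given as a rotation vector (axis times angle).
In Python, from cell import get_state, snapshot, camera_info, sign_off, trace, grasp_offset gives the robot as it stands.
- The arm moves only by the tool apply_moves, never from a script. Its argument "motion" is one flat list of numbers, 5 for each row, row after row: the finger opening in cm, from 0 to 8.54, then the shift along the tool's x, y, z in cm, then the turn about the tool's z in rad. A call has 1 to 12 rows; each row is the pose to reach, as a shift and turn from the pose commanded when the call began, along the tool's axes at that moment; what a row does not reach only later rows make up. A row lasts 1/8 s, in which the tool goes at most 62.5 mm and 10.7 degrees, less where a joint would pass 70% of its speed; a pose out of reach is approached as far as the arm can. A call with a gripper value outside its range is refused whole. The fingers move at their own pace and stop on an object; the grip force is fixed at half the most. Time passes only in rows, so rows that repeat a pose let the fingers close. It gives the time, the measured TCP pose, the force, the opening and the grip force at its end, in the units of the state.
- get_state(): the state, without advancing time (a new reading comes with each control period).
- snapshot(name): name is "scene" or "side" or "wrist"; returns (picture, depth): 400x640x3 uint8, red, green, blue; 400x640 float32, mm along the optical axis (not along the pixel's ray), 0 where there is no reading.
- camera_info(name): a dict with "fovy" (degrees; the focal length in pixels is half the picture's height over the tangent of half this angle, whatever the lens; pixels are square), "cx", "cy" (the principal point, pixels), "xyz" and "attitude" of the camera in the world; the wrist camera has in their place "T_tool_cam" (4x4, takes a point from camera to tool coordinates, whose origin is the TCP and whose axes are the flange's). Camera axes: x right, y down, z forward; pixel columns grow to the right and rows downward; lengths in mm; the calibration is good to about 2 mm. A picture is of the moment at which its call begins: read the wrist's pose just before it. camera_info takes no time and is no camera call.
- sign_off(): hands the job in; it is judged then, once.
Trained networks look in the newest picture that a camera, given by its name, has taken for a name from the list of things; names that differ only in an ending like _2 or _b are one class to them, and where a whole thing is asked for, a point or a joint stands for the part that bears it (a point fixed in the world has none). Each returns a list of dicts, best first, with "p" (0 to 1); they miss things now and then, are a little off and sometimes report something else, mostly with a low value. They report only what shows in the picture. A call takes as long as a camera call. They do not tell look-alikes from the thing itself.
- trace(query, camera): "region" (400x640 bool, what is visible of it) and "rect" ([left, top, width, height] in pixels, round what is visible of it).
The state is a dict: "time": time; "joint_pos": joint angles; "joint_vel": joint speeds; "joint_torque": joint torques, N m; "position": TCP position; "ee_rot": TCP orientation; "wrist_force": force on the tool from outside, world axes, zero at the start; "torque": the same for the moment, N m; "opening": opening from 0.0 (shut) to 1.0 (fully open); "finger_force": force on a finger pad.
Only numpy, scipy, OpenCV 4.12 (cv2) and the standard library are available. Lean on these libraries where they do the work, as an engineer would, in place of code of your own. Each camera call takes 0.05 s, during which the arm holds its last target. There are 200 camera calls.

TASK

Lay the three core-sample tubes side by side in a closed row against the rubber face of the end stop, in the order red, yellow, blue from the stop outwards, each parallel to the face, centred on it and with its coloured cap pointing away from you. Set the wedge chock on the bench with its sloping face snug against the blue tube, square to the row and at its middle, so that the tubes touch and none can roll away, and let go. Leave everything else where it stands.

Things in the scene. Friction and masses are not known exactly. Their poses are not given: they have to be found in the camera images.
- end_stop: grey steel end stop bolted to the bench (fixed), an upright plate 150 mm long and 44 mm high with a black rubber face and a 50 mm deep foot behind it. Origin: on the bench, at the middle of the rubber face. x points out of the face, along the row that is to lie before it; y runs along the face, to the end which the coloured caps shall point to (roughly away from the robot); z up.
- tube_red: white core tube lying on its side, a round rod 44 mm in diameter, 130 mm long, 0.22 kg, with a red cap (20 mm) and thin red band at one end, a black cap at the other. Origin: middle of its axis, 22 mm above the bench. x runs along the axis to the red cap; y, z turn as it rolls. Slightly heavier on one side (down at the start): once rolled it tends to roll back unless held. Smooth.
- tube_red_cap (a point): the centre of the end face of the red cap, 65 mm from the middle of tube_red
- tube_yellow: white core tube lying on its side, a round rod 44 mm in diameter, 130 mm long, 0.22 kg, with a yellow cap (20 mm) and thin yellow band at one end, a black cap at the other. Origin: middle of its axis, 22 mm above the bench. x runs along the axis to the yellow cap; y, z turn as it rolls. Slightly heavier on one side (down at the start): once rolled it tends to roll back unless held. Smooth.
- tube_yellow_cap (a point): the centre of the end face of the yellow cap, 65 mm from the middle of tube_yellow
- tube_blue: white core tube lying on its side, a round rod 44 mm in diameter, 130 mm long, 0.22 kg, with a blue cap (20 mm) and thin blue band at one end, a black cap at the other. Origin: middle of its axis, 22 mm above the bench. x runs along the axis to the blue cap; y, z turn as it rolls. Slightly heavier on one side (down at the start): once rolled it tends to roll back unless held. Smooth.
- tube_blue_cap (a point): the centre of the end face of the blue cap, 65 mm from the middle of tube_blue
- chock: wedge chock, 0.32 kg: black foot plate 90 mm wide (y), 5 mm thick, x = -42 to 28; yellow face plate 90 mm wide, sloping up and back at 60 degrees from the toe edge (x = 33) to 40 mm height; behind it a black grip block 36 mm wide (y), 24 mm thick (x), centred at x = -18, y = 0, top 64 mm above the bench: grip it along y. Origin: underside, 33 mm behind the toe. x points to the toe, z up.
- chock_toe (a point): middle of the chock's toe edge, on the bench, 33 mm in front of the chock's origin; when the face touches a lying tube, it stands about 14 mm (level) from the tube's axis
- reagent_jar: round clear jar with a brown label and a pale lid, upright, 44 mm wide, 109 mm tall; a bystander. Origin: the centre of its underside
- dropper: amber dropper bottle with a black teat, upright, 33 mm wide, 102 mm tall; a bystander. Origin: the centre of its underside
- tin_3: small round white lidded tin, 56 mm wide, 33 mm tall; a bystander. Origin: the centre of its underside
- marker: white marker pen with a black cap, lying, 135 mm long along its y axis, 17 mm thick; a bystander. Origin: the centre of its underside
- tape_roll: roll of beige tape lying flat, 103 mm across, 25 mm tall; a bystander. Origin: the centre of its underside
- beaker_1: small glass beaker with a beige filling, upright, 62 mm wide; treat it as 76 mm tall; a bystander. Origin: the centre of its underside
- mug: white mug, upright, 78 mm wide (110 mm with its handle), 97 mm tall; a bystander. Origin: the centre of its underside
Mind the look-alikes: they are no part of the job. Leave any pink or purple look-alike of the tube_yellow alone.

How it is judged (in metres and radians):
At the end, for the whole second after the job is handed in: From the stop face: tube axes at 22 (18-26) mm red, 66 (61-73) yellow, 110 (104-119) blue, chock toe at 124 (109-133) pointing to the stop. Tubes on the bench, within 0.12 rad of parallel and 18 mm of centre, caps to +y. Chock flat, within 0.15 rad and 25 mm of centre. All at rest (x of tube_red in the frame of end_stop between 0.018 and 0.026 m and y of tube_red in the frame of end_stop between -0.018 and 0.018 m and y of each of tube_red_cap, tube_yellow_cap, tube_blue_cap in the frame of end_stop above 0.03 m and angle between the x axis of each of tube_red, tube_yellow, tube_blue and the y axis of end_stop, either way round below 0.12 rad and height (world z) of tube_red between 0.017 and 0.027 m and linear speed of each of tube_red, tube_yellow, tube_blue, chock below 0.01 m/s and x of tube_yellow in the frame of end_stop between 0.061 and 0.073 m and y of tube_yellow in the frame of end_stop between -0.018 and 0.018 m and height (world z) of tube_yellow between 0.017 and 0.027 m and x of tube_blue in the frame of end_stop between 0.104 and 0.119 m and y of tube_blue in the frame of end_stop between -0.018 and 0.018 m and height (world z) of tube_blue between 0.017 and 0.027 m and x of chock_toe in the frame of end_stop between 0.109 and 0.133 m and y of chock_toe in the frame of end_stop between -0.025 and 0.025 m and angle between chock's own z axis and vertical below 0.08 rad and height (world z) of chock below 0.005 m and angle between the x axis of chock and the x axis of end_stop, either way round below 0.15 rad and x of chock in the frame of end_stop above 0.13 m); the robot touches nothing.
It fails at once if a bystander is moved by more than 25 mm (distance of any of reagent_jar, dropper, tin_3, marker, tape_roll, beaker_1, mug from where it was at the start of the episode above 0.025 m).
It also fails if it takes over 72 s, if anything falls off the work surface, if the arm or the gripper's body presses on something with over 40 N, if the wrist force passes 120 N, or if a joint passes its speed limit or range.

## Working session

There is one attempt and no reset: what is moved stays moved. The work goes in short steps, Python scripts to look and compute and a tool call to move; the robot and the scene stay as the last step left them, time stands still between calls to the robot, and variables do not carry over. Pictures are saved under pics/ and viewed, at most 10 in all, crops included, and the job is handed in when it is done.

Besides the shell and the picture viewer there is one more tool, called after "Call:" by a JSON object that holds its "fn" and its "kwargs". apply_moves: Moves the arm, as the interface text tells. Its arguments: {"type":"object","properties":{"motion":{"type":"array","items":{"type":"number"}}},"required":["motion"]}

```bash
mkdir -p pics; ls; cat > h.py <<'E'
import numpy as np,cv2
from scipy.spatial.transform import Rotation as R
from cell import *
def cam(name,st=None):
    c=camera_info(name); f=200/np.tan(np.radians(c["fovy"])/2)
    if name=="wrist":
        T=np.eye(4);T[:3,:3]=R.from_rotvec(st["ee_rot"]).as_matrix();T[:3,3]=st["position"]
        T=T@np.array(c["T_tool_cam"])
    else:
        T=np.eye(4);a=np.array(c["attitude"],float)
        T[:3,:3]=a if a.shape==(3,3) else R.from_rotvec(a).as_matrix();T[:3,3]=c["xyz"]
    return f,c["cx"],c["cy"],T
def cloud(depth,cm):
    f,cx,cy,T=cm;v,u=np.mgrid[:400,:640]
    p=np.stack([(u-cx)/f*depth,(v-cy)/f*depth,depth],-1)
    return p@T[:3,:3].T+T[:3,3]
def shot(name,fn):
    st=get_state();pic,d=snapshot(name);cv2.imwrite("pics/"+fn,pic[:,:,::-1])
    np.savez("last_"+name,pic=pic,d=d);return pic,d,cloud(d,cam(name,st))
E
python3 - <<'E'
from h import *
print(get_state()); 
for n in("scene","side","wrist"): print(camera_info(n))
for n in("scene","side","wrist"): shot(n,n+"0.png")
a=np.hstack([cv2.imread(f"pics/{n}0.png") for n in("scene","side")])
E
```

```text
pics
{'time': 0.0, 'joint_pos': array([ 1.16448616e+00,  3.07544893e-01,  1.50764579e+00, -1.82183938e-05,
        1.32841602e+00, -7.35087228e-02]), 'joint_vel': array([-0.00024019,  0.00208294,  0.00088338,  0.00020044,  0.00093875,
       -0.00102208]), 'joint_torque': array([ 5.86197784e-04, -4.57557678e+01, -2.51917005e+01, -1.73834710e-04,
        1.32202930e-02,  1.45697948e-05]), 'position': array([187.58718176, 542.7518338 , 202.90761296]), 'ee_rot': array([-5.20270669e-01, -3.09774346e+00,  3.07921205e-03]), 'wrist_force': array([ 0.14110192,  0.27334246, -0.87999131]), 'torque': array([-0.03422994, -0.00605064, -0.00948333]), 'finger_force': 0.0, 'opening': 1.000113304935429}
{'fovy': 57.36013032416006, 'cx': 318.29216872507106, 'cy': 196.7316551430577, 'xyz': array([1871.84364808,  216.10854634,  716.65622462]), 'attitude': array([-1.52654001, -1.58855393,  0.99623739])}
{'fovy': 49.12733217410283, 'cx': 324.79609123501666, 'cy': 200.19735939008694, 'xyz': array([1227.51562832, -314.81468671, 1606.22049322]), 'attitude': array([-2.35566757, -1.32323689,  0.30917717])}
{'fovy': 64.05872086729093, 'cx': 323.33974703583044, 'cy': 202.59007773836547, 'T_tool_cam': array([[-9.27188816e-04, -9.48464709e-01, -3.16881423e-01,
         8.09944000e+01],
       [ 9.99999537e-01, -7.97531596e-04, -5.38869749e-04,
        -1.40186979e+00],
       [ 2.58375993e-04, -3.16881776e-01,  9.48465009e-01,
        -1.71527981e+02],
       [ 0.00000000e+00,  0.00000000e+00,  0.00000000e+00,
         1.00000000e+00]])}
```

View pics/scene0.png

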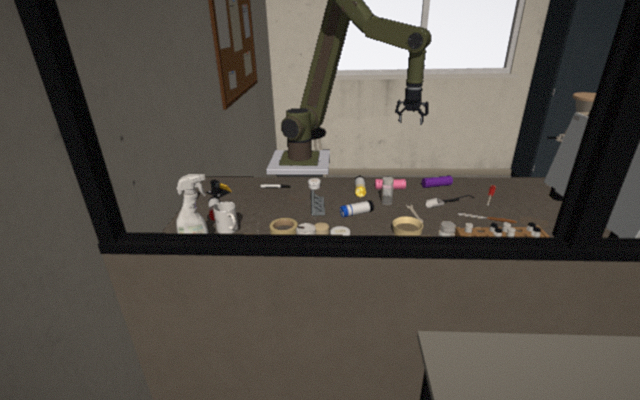

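View pics/side0.png

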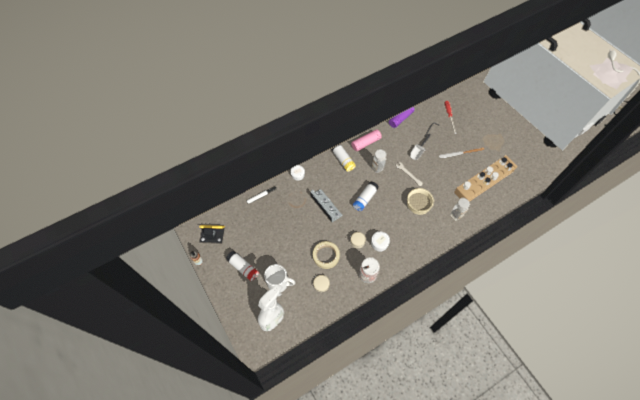

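The side view (nearly top-down) shows the yellow tube at about (345,157), blue at (365,196), red at (243,266) close to the mug (276,277), the end stop at (325,204) and the chock at (211,234). Pink and purple look-alikes lie at (367,140) and (402,116). Next I locate everything with the networks.

```bash
python3 - <<'E'
from h import *
pic,d,P=shot("side","side1.png")
for q in "end_stop tube_red tube_yellow tube_blue chock reagent_jar dropper tin_3 marker tape_roll beaker_1 mug".split():
    for r in trace(q,"side")[:3]:
        m=r["region"]&(d>0)
        if r["p"]<.2 or m.sum()<8: continue
        p=P[m];z=p[:,2]; xy=p[:,:2].astype(np.float32)
        (c,wh,an)=cv2.minAreaRect(xy)
        print(q,round(r["p"],2),"rect",np.round(r["rect"]),"mean",p.mean(0).round(),"mar",np.round(c),np.round(wh),round(an),"z95",np.percentile(z,95).round(), "rgb",pic[m].mean(0).round())
im=cv2.resize(cv2.imread("pics/side1.png")[90:340,170:450],None,fx=2.4,fy=2.4,interpolation=2);cv2.imwrite("pics/side1c.png",cv2.convertScaleAbs(im,alpha=1.5))
E
```

```text
end_stop 0.61 rect [307. 188.  34.  35.] mean [555. 119.  22.] mar [550. 124.] [151.  59.] 5 z95 45.0 rgb [133. 137. 136.]
tube_red 0.96 rect [224. 252.  34.  30.] mean [ 615. -285.   35.] mar [ 609. -282.] [134.  51.] 19 z95 47.0 rgb [163. 147. 144.]
tube_yellow 0.71 rect [390. 109.  20.  18.] mean [359. 634.  35.] mar [353. 650.] [ 38. 136.] 10 z95 46.0 rgb [149.  87. 181.]
tube_yellow 0.7 rect [350. 132.  31.  21.] mean [381. 433.  33.] mar [366. 450.] [ 66. 159.] 3 z95 46.0 rgb [226. 162. 184.]
tube_yellow 0.53 rect [332. 146.  23.  28.] mean [408. 299.  37.] mar [709.  98.] [ 98. 899.] 56 z95 46.0 rgb [213. 207. 176.]
chock 0.76 rect [197. 227.  26.  18.] mean [ 432. -328.   20.] mar [ 423. -329.] [95. 74.] 55 z95 64.0 rgb [88. 83. 68.]
reagent_jar 0.68 rect [370. 148.  14.  24.] mean [516. 402.  71.] mar [488. 411.] [48. 94.] 83 z95 111.0 rgb [177. 174. 166.]
tin_3 0.71 rect [293. 165.  10.  15.] mean [367.  95.  30.] mar [365.  97.] [49. 52.] 89 z95 38.0 rgb [241. 239. 234.]
marker 0.53 rect [246. 187.  26.  17.] mean [374. -84.  13.] mar [373. -79.] [122.  18.] 89 z95 21.0 rgb [200. 200. 196.]
tape_roll 0.63 rect [311. 189.  31.  32.] mean [553. 120.  22.] mar [550. 126.] [151.  63.] 5 z95 45.0 rgb [135. 139. 138.]
tape_roll 0.61 rect [310. 245.  27.  26.] mean [738.   9.  20.] mar [736.  10.] [ 96. 103.] 58 z95 29.0 rgb [210. 197. 161.]
mug 0.81 rect [265. 264.  30.  24.] mean [ 726. -194.   43.] mar [ 753. -196.] [118.  75.] 14 z95 95.0 rgb [196. 195. 189.]
mug 0.53 rect [224. 249.  35.  32.] mean [ 615. -286.   38.] mar [ 610. -286.] [134.  44.] 19 z95 47.0 rgb [166. 150. 147.]
```

View pics/side1c.png

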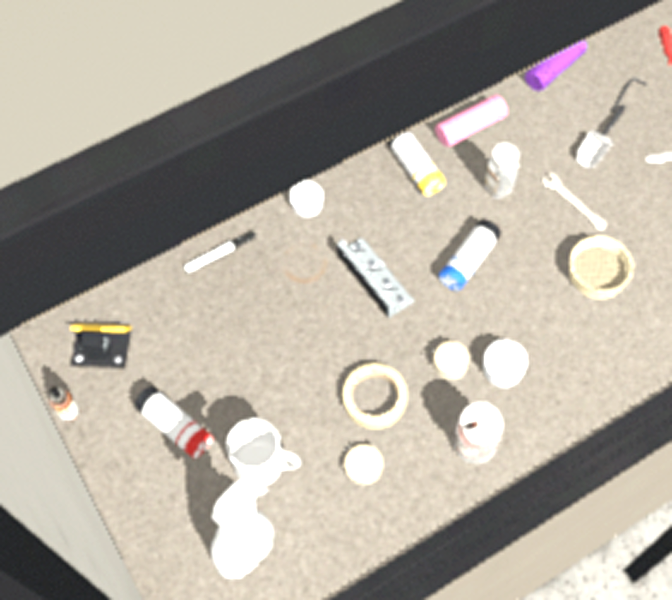

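The enlarged view agrees. The red and yellow caps point to +x (away from the robot), and the blue cap points to about −y. The bolts of the stop show on top. Now exact fits from depth.

```bash
cat >> h.py <<'E'
def fit(P,pic,d,seed,col,r=95,zlo=10,zhi=52):
    """tube pose from top-surface points: centre and axis angle pointing to the coloured cap"""
    m=(d>0)&(P[...,2]>zlo)&(P[...,2]<zhi)&(np.hypot(P[...,0]-seed[0],P[...,1]-seed[1])<r)
    n,l=cv2.connectedComponents(m.astype(np.uint8)); 
    k=max(range(1,n),key=lambda i:(l==i).sum()); m=l==k
    top=m&(P[...,2]>33); (c,wh,a)=cv2.minAreaRect(P[top][:,:2].astype(np.float32))
    if wh[0]<wh[1]: a+=90
    a=np.radians(a);u=np.array([np.cos(a),np.sin(a)])
    s=pic[m].astype(float);mx=s.max(1);sat=(mx-s.min(1))/np.maximum(mx,1)
    cm=(sat>.45)&(mx>80); cc=P[m][cm][:,:2].mean(0)
    if (cc-c)@u<0: u=-u
    print(col,"c",np.round(c,1),"wh",np.round(wh),"ang",round(float(np.arctan2(u[1],u[0])),3),"capdist",((cc-c)@u).round(),pic[m][cm].mean(0).round(),"n",m.sum())
    return c,u
E
python3 - <<'E'
from h import *
pic,d=(np.load("last_side.npz")[k] for k in("pic","d"));P=cloud(d,cam("side"))
print(grasp_offset)
for s,c in(((612,-284),"red"),((408,299),"yellow"),):fit(P,pic,d,s,c)
def uv2w(u,v):return P[v,u].round()
print("blue",uv2w(365,196)); fit(P,pic,d,P[196,365][:2],"blue")
# stop: local frame
m=(d>0)&(np.hypot(P[...,0]-550,P[...,1]-124)<110)&(P[...,2]>6)
q=P[m];t=m&(P[...,2]>38);(c,wh,a)=cv2.minAreaRect(P[t][:,:2].astype(np.float32));print("plate top",c,wh,a,t.sum())
if wh[0]<wh[1]:a+=90
a=np.radians(a);ux=np.array([np.cos(a),np.sin(a)]);un=np.array([-ux[1],ux[0]])
w=(q[:,:2]-c)@un
for lo in range(-80,81,8):
    s=(w>=lo)&(w<lo+8)
    if s.sum():print(lo,s.sum(),q[s,2].mean().round(),np.percentile(q[s,2],90).round(),pic[m][s].mean(0).round())
# chock
m=(d>0)&(np.hypot(P[...,0]-430,P[...,1]+328)<80)&(P[...,2]>0)
hi=m&(P[...,2]>55);print("grip top",cv2.minAreaRect(P[hi][:,:2].astype(np.float32)),hi.sum())
yl=m&(pic[...,0]>1.6*pic[...,2])&(pic[...,0]>70);print("yellow",P[yl].mean(0),cv2.minAreaRect(P[yl][:,:2].astype(np.float32)),P[yl][:,2].min(),P[yl][:,2].max())
lo=m&(P[...,2]>8);print(cv2.minAreaRect(P[lo][:,:2].astype(np.float32)))
E
```

```text
-18.700000000000003
red c [ 609.7 -286.4] wh [132.  39.] ang 0.339 capdist 57.0 [131.  45.  42.] n 410
yellow c [402.5 301.5] wh [121.  40.] ang 0.017 capdist 49.0 [234. 214. 105.] n 278
blue [614. 272.  45.]
blue c [605.9 280.4] wh [ 40. 133.] ang -1.184 capdist 53.0 [ 75. 126. 196.] n 333
plate top (551.1449584960938, 103.07491302490234) (149.12657165527344, 17.3150634765625) 4.205814361572266 116
-80 2 7.0 8.0 [148. 140. 127.]
-72 3 8.0 10.0 [146. 137. 124.]
-64 2 9.0 10.0 [146. 138. 126.]
-56 4 9.0 11.0 [148. 140. 128.]
-48 6 8.0 10.0 [148. 138. 124.]
-40 2 8.0 10.0 [146. 137. 124.]
-32 3 7.0 8.0 [147. 139. 127.]
-24 4 7.0 8.0 [147. 139. 127.]
-16 12 20.0 35.0 [94. 90. 83.]
-8 137 31.0 45.0 [81. 81. 79.]
0 69 42.0 47.0 [166. 171. 170.]
8 15 28.0 40.0 [164. 168. 166.]
16 35 14.0 26.0 [160. 164. 162.]
24 50 12.0 16.0 [151. 154. 154.]
32 43 11.0 16.0 [150. 155. 154.]
40 37 9.0 12.0 [164. 169. 167.]
48 4 7.0 8.0 [154. 152. 145.]
56 4 7.0 8.0 [145. 138. 125.]
64 4 7.0 8.0 [145. 137. 124.]
72 3 8.0 10.0 [145. 137. 124.]
80 4 10.0 13.0 [146. 139. 127.]
grip top ((437.389892578125, -334.0082702636719), (34.94762420654297, 23.713638305664062), 54.86233901977539) 55
yellow [ 404.87461834 -313.88039934   23.73003948] ((402.1042175292969, -314.11248779296875), (91.28129577636719, 29.80956268310547), 58.791778564453125) 0.41205576657216625 45.196434567957795
((429.81280517578125, -311.89459228515625), (124.1861801147461, 138.15762329101562), 85.54795837402344)
```

```bash
cat >> h.py <<'E'
def go(x,y,z,h):
    st=get_state();M=R.from_rotvec(st["ee_rot"]).as_matrix()
    s=M.T@(np.array([x,y,z])-st["position"])/10
    h0=np.arctan2(M[1,0],M[0,0]);t=-(h-h0);t=(t+np.pi)%(2*np.pi)-np.pi
    j1=np.arctan2(y,x)
    print("shift cm",s.round(2),"turn",round(t,3),"rows>=",max(np.linalg.norm(s)/6.25,abs(t)/.187).round(1),"j6 end~",round(st["joint_pos"][5]+t+(j1-st["joint_pos"][0]),2),"j6 alt: turn",round(t-np.sign(t)*np.pi,3))
E
python3 -c "
from h import *
go(610,-286,130,.339)"
```

```text
shift cm [-66.99 -64.6    7.38] turn 2.47 rows>= 14.9 j6 end~ 0.79 j6 alt: turn -0.672
```

Call:
{"fn": "apply_moves", "kwargs": {"motion": [8.5, -41, -29.5, 3, 1.3, 8.5, -41, -29.5, 3, 1.3, 8.5, -41, -29.5, 3, 1.3, 8.5, -41, -29.5, 3, 1.3, 8.5, -41, -29.5, 3, 1.3, 8.5, -41, -29.5, 3, 1.3, 8.5, -41, -29.5, 3, 1.3, 8.5, -41, -29.5, 3, 1.5, 8.5, -67, -64.6, 7.4, 2.47, 8.5, -67, -64.6, 7.4, 2.47, 8.5, -67, -64.6, 7.4, 2.47, 8.5, -67, -64.6, 7.4, 2.47]}}

```text
time: 2.3
position: [551.8, -103.5, 149.3]
ee_rot: [3.017, 0.875, 0.001]
wrist_force: [0.3, 0.2, 0.2]
opening: 0.996
finger_force: 0.0
```

```bash
python3 -c "
from h import *
go(610,-286,130,.339)"
```

```text
shift cm [-4.85 18.53  1.93] turn 0.226 rows>= 3.1 j6 end~ 0.79 j6 alt: turn -2.916
```

Call:
{"fn": "apply_moves", "kwargs": {"motion": [8.5, -4.8, 18.5, 1.9, 0.226, 8.5, -4.8, 18.5, 1.9, 0.226, 8.5, -4.8, 18.5, 1.9, 0.226, 8.5, -4.8, 18.5, 1.9, 0.226, 8.5, -4.8, 18.5, 1.9, 0.226]}}

```text
time: 2.92
position: [610.3, -283.0, 129.6]
ee_rot: [-3.094, -0.538, 0.001]
wrist_force: [-0.4, 1.2, -0.8]
opening: 0.995
finger_force: 0.0
```

```bash
python3 - <<'E'
from h import *
pic,d,P=shot("wrist","w_red.png");c,u=fit(P,pic,d,(610,-286),"red")
print(get_state()["position"],(d>0).mean());a=np.arctan2(u[1],u[0])
go(c[0],c[1],2,a)
E
```

```text
red c [ 608.5 -284.7] wh [130.  41.] ang 0.327 capdist 53.0 [96. 44. 41.] n 7192
[ 610.20710093 -282.04129365  129.9069522 ] 0.996015625
shift cm [-0.24  0.21 12.79] turn 0.019 rows>= 2.0 j6 end~ 0.81 j6 alt: turn -3.123
```

View pics/w_red.png

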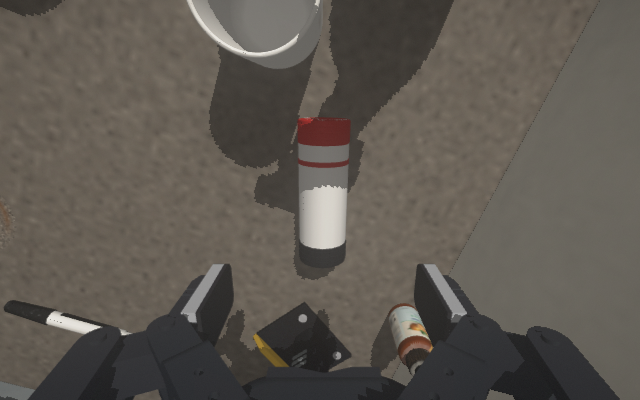

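The wrist view shows the red tube straight ahead at (323,190) with its cap up (away), the mug clear of it, and the chock (300,335) and dropper (408,335) behind.

Call:
{"fn": "apply_moves", "kwargs": {"motion": [8.5, -0.2, 0.2, 6, 0.02, 8.5, -0.2, 0.2, 11, 0.02, 8.5, -0.2, 0.2, 12.7, 0.02, 8.5, -0.2, 0.2, 12.7, 0.02, 4, -0.2, 0.2, 12.7, 0.02, 4, -0.2, 0.2, 12.7, 0.02, 4, -0.2, 0.2, 12.7, 0.02, 4, -0.2, 0.2, 12.7, 0.02, 4, -0.2, 0.2, 10, 0.02, 4, -0.2, 0.2, 4, 0.02, 4, -0.2, 0.2, 4, 0.02]}}

```text
time: 4.35
position: [614.0, -288.1, 97.1]
ee_rot: [3.092, 0.507, 0.016]
wrist_force: [0.2, -0.9, 0.2]
opening: 0.468
finger_force: 0.0
```

```bash
python3 - <<'E'
from h import *
pic,d=(np.load("last_wrist.npz")[k] for k in("pic","d"))
# dropper from the earlier wrist view was computed at that pose
print(get_state()["position"],get_state()["finger_force"])
go(549,10,90,.073)
E
```

```text
[ 614.03709034 -288.07171822   97.0853055 ] 0.0
shift cm [  3.35 -30.33   0.45] turn 0.252 rows>= 4.9 j6 end~ 1.52 j6 alt: turn -2.889
```

```bash
python3 - <<'E'
from h import *
pic,d,P=shot("wrist","w_red2.png");c,u=fit(P,pic,d,(610,-286),"red",zhi=130)
m=(d>0)&(P[...,2]>33)
st=get_state();print(st["position"],st["opening"],st["wrist_force"],R.from_rotvec(st["ee_rot"]).as_matrix().round(3))
E
```

```text
red c [ 608.6 -285. ] wh [130.  41.] ang 0.329 capdist 52.0 [97. 43. 41.] n 8942
[ 612.08295113 -286.99569665   94.34495754] 0.47463660308234523 [ 0.76236125  0.41289784 -1.42902585] [[ 0.948  0.319  0.007]
 [ 0.319 -0.948 -0.004]
 [ 0.005  0.006 -1.   ]]
```

View pics/w_red2.png

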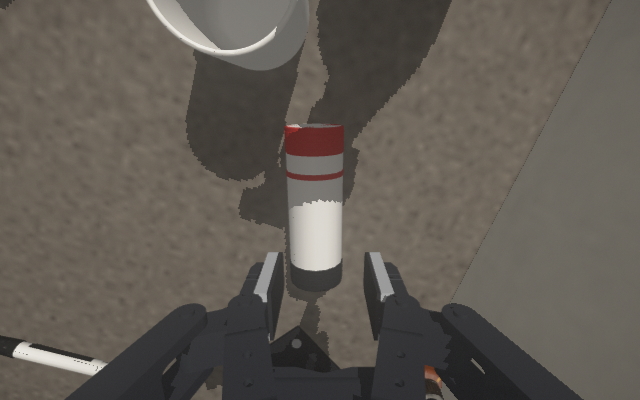

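The tube is unmoved at (315,200). The fingers are slow and I lifted before they had closed. I'll repeat with more closing time.

```bash
python3 - <<'E'
from h import *
go(608.6,-285,2,.328)
E
```

```text
shift cm [-0.32 -0.35  9.23] turn -0.003 rows>= 1.5 j6 end~ 0.8 j6 alt: turn 3.139
```

Call:
{"fn": "apply_moves", "kwargs": {"motion": [7.5, 0, 0, 0, 0, 7.5, 0, 0, 0, 0, 7.5, 0, 0, 0, 0, 7.5, 0, 0, 0, 0, 7.5, 0, 0, 3, 0, 7.5, 0, 0, 7, 0, 7.5, 0, 0, 8.7, 0, 7.5, 0, 0, 8.7, 0]}}

```text
time: 5.4
position: [608.6, -285.0, 1.7]
ee_rot: [-3.098, -0.508, 0.004]
wrist_force: [0.8, -0.6, -0.3]
opening: 0.874
finger_force: 0.0
```

Call:
{"fn": "apply_moves", "kwargs": {"motion": [3, 0, 0, 0, 0, 3, 0, 0, 0, 0, 3, 0, 0, 0, 0, 3, 0, 0, 0, 0, 3, 0, 0, 0, 0, 3, 0, 0, 0, 0, 3, 0, 0, 0, 0]}}

```text
time: 6.28
position: [611.7, -286.6, 8.1]
ee_rot: [3.096, 0.509, 0.008]
wrist_force: [-3.4, 0.9, 16.8]
opening: 0.356
finger_force: 20.0
```

```bash
python3 - <<'E'
from h import *
st=get_state();print(st["position"],st["opening"],st["finger_force"],st["wrist_force"],st["torque"])
pic,d,P=shot("wrist","w_red3.png");c,u=fit(P,pic,d,(610,-286),"red")
s,sd,SP=shot("side","s3.png"); fit(SP,s,sd,(610,-286),"red")
big=cv2.resize(s[225:310,200:320],None,fx=3,fy=3);big=cv2.copyMakeBorder(big,0,400-255,0,0,cv2.BORDER_CONSTANT)
out=np.hstack([cv2.resize(pic,(440,400))[:,:],cv2.convertScaleAbs(big[:400],alpha=1.5)]);cv2.imwrite("pics/c3.png",out[:,:,::-1])
# finger geometry: points in tool frame on pads
E
```

```text
[ 611.67230052 -286.62176566    8.07045507] 0.356426926324081 19.99170631170273 [-3.44641713  0.86560823 16.81912574] [0.29396548 0.588704   0.0933136 ]
red c [ 608.9 -285.2] wh [130.  51.] ang 0.328 capdist 54.0 [103.  44.  41.] n 18733
red c [ 639.4 -281.7] wh [77. 43.] ang 0.44 capdist 28.0 [128.  46.  43.] n 239
```

View pics/c3.png

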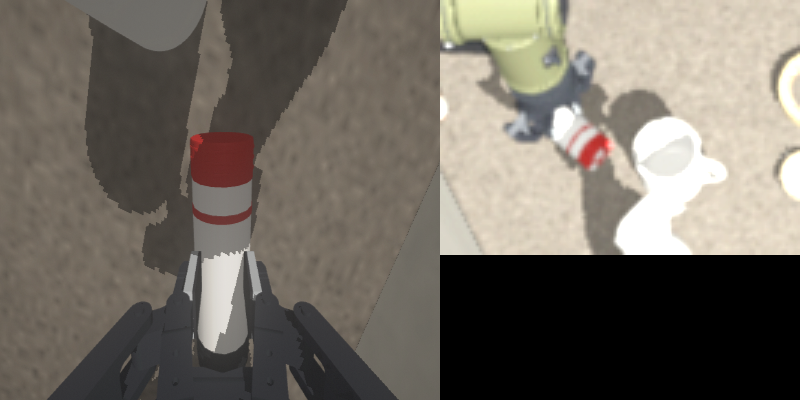

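The fingers straddle the tube, but an opening of 0.36 with an upward force suggests they pinch above its middle. I'll read the real fingertip height from the depth image.

```bash
python3 - <<'E'
from h import *
d=np.load("last_wrist.npz")["d"];c=camera_info("wrist");f=200/np.tan(np.radians(c["fovy"])/2)
T=np.array(c["T_tool_cam"]);v,u=np.mgrid[:400,:640]
p=np.stack([(u-c["cx"])/f*d,(v-c["cy"])/f*d,d],-1)@T[:3,:3].T+T[:3,3]
for vv in range(240,330,8):
    print(vv,[ (uu,*p[vv,uu].round().astype(int)) for uu in (262,270,276,282,288,362,370,378)])
E
```

```text
240 [(262, np.int64(-3), np.int64(-36), np.int64(7)), (270, np.int64(-3), np.int64(-31), np.int64(7)), (276, np.int64(-3), np.int64(-28), np.int64(6)), (282, np.int64(9), np.int64(-20), np.int64(-18)), (288, np.int64(14), np.int64(-16), np.int64(-29)), (362, np.int64(12), np.int64(21), np.int64(-24)), (370, np.int64(-2), np.int64(30), np.int64(6)), (378, np.int64(-3), np.int64(35), np.int64(7))]
248 [(262, np.int64(-8), np.int64(-36), np.int64(7)), (270, np.int64(-8), np.int64(-32), np.int64(7)), (276, np.int64(-9), np.int64(-28), np.int64(8)), (282, np.int64(-8), np.int64(-24), np.int64(6)), (288, np.int64(9), np.int64(-16), np.int64(-28)), (362, np.int64(7), np.int64(21), np.int64(-24)), (370, np.int64(-9), np.int64(30), np.int64(8)), (378, np.int64(-8), np.int64(35), np.int64(6))]
256 [(262, np.int64(-14), np.int64(-37), np.int64(7)), (270, np.int64(-14), np.int64(-32), np.int64(7)), (276, np.int64(-13), np.int64(-28), np.int64(6)), (282, np.int64(10), np.int64(-18), np.int64(-38)), (288, np.int64(11), np.int64(-15), np.int64(-39)), (362, np.int64(11), np.int64(19), np.int64(-39))
[... 3068 characters left out ...]
4(11), np.int64(-14), np.int64(-84)), (282, np.int64(-2), np.int64(-15), np.int64(-67)), (288, np.int64(-10), np.int64(-14), np.int64(-57)), (362, np.int64(-3), np.int64(17), np.int64(-66)), (370, np.int64(4), np.int64(18), np.int64(-75)), (378, np.int64(12), np.int64(19), np.int64(-85))]
328 [(262, np.int64(15), np.int64(-17), np.int64(-93)), (270, np.int64(16), np.int64(-14), np.int64(-94)), (276, np.int64(16), np.int64(-13), np.int64(-94)), (282, np.int64(-7), np.int64(-15), np.int64(-67)), (288, np.int64(-42), np.int64(-18), np.int64(-25)), (362, np.int64(-6), np.int64(17), np.int64(-67)), (370, np.int64(17), np.int64(15), np.int64(-95)), (378, np.int64(16), np.int64(18), np.int64(-94))]
```

The fingertips seem to sit around tool z ≈ −38 mm, far behind the stated TCP. I'll lift clear and check this at a 44 mm opening.

Call:
{"fn": "apply_moves", "kwargs": {"motion": [4.4, 0, 0, 0, 0, 4.4, 0, 0, -1, 0, 4.4, 0, 0, -6, 0, 4.4, 0, 0, -6, 0, 4.4, 0, 0, -6, 0]}}

```text
time: 7.0
position: [609.6, -285.5, 63.7]
ee_rot: [3.1, 0.509, 0.001]
wrist_force: [-0.9, -0.7, -0.6]
opening: 0.515
finger_force: 0.0
```

```bash
cat >> h.py <<'E'
def toolpts(d):
    c=camera_info("wrist");f=200/np.tan(np.radians(c["fovy"])/2)
    T=np.array(c["T_tool_cam"]);v,u=np.mgrid[:400,:640]
    return np.stack([(u-c["cx"])/f*d,(v-c["cy"])/f*d,d],-1)@T[:3,:3].T+T[:3,3]
E
python3 - <<'E'
from h import *
st=get_state();print(st["position"],st["opening"])
pic,d,P=shot("wrist","w4.png");p=toolpts(d);fit(P,pic,d,(610,-286),"red")
m=(d>0)&(P[...,2]>50);q=p[m]
for zz in range(-100,15,6):
    s=(q[:,2]>=zz)&(q[:,2]<zz+6)
    L=s&(q[:,1]<0);Rr=s&(q[:,1]>0)
    if L.sum() and Rr.sum():print(zz,s.sum(),"L y",q[L,1].min().round(),q[L,1].max().round(),"R y",q[Rr,1].min().round(),q[Rr,1].max().round(),"x",q[s,0].min().round(),q[s,0].max().round())
E
```

```text
[ 609.60496431 -285.54024469   63.70242311] 0.5145901990440694
red c [ 609.8 -288.8] wh [130.  41.] ang 0.332 capdist 52.0 [99. 44. 41.] n 11681
-100 3204 L y -59.0 -15.0 R y 18.0 62.0 x -12.0 18.0
-94 3401 L y -57.0 -17.0 R y 20.0 59.0 x -13.0 16.0
-88 5884 L y -54.0 -19.0 R y 22.0 57.0 x -13.0 14.0
-82 1892 L y -53.0 -21.0 R y 23.0 55.0 x -14.0 14.0
-76 768 L y -47.0 -22.0 R y 25.0 50.0 x -3.0 14.0
-70 1047 L y -30.0 -20.0 R y 23.0 33.0 x -12.0 12.0
-64 734 L y -34.0 -20.0 R y 23.0 37.0 x -12.0 11.0
-58 666 L y -34.0 -20.0 R y 23.0 37.0 x -12.0 11.0
-52 649 L y -34.0 -20.0 R y 23.0 164.0 x -69.0 11.0
-46 883 L y -34.0 -20.0 R y 23.0 167.0 x -76.0 11.0
-40 1495 L y -68.0 -14.0 R y 23.0 170.0 x -83.0 115.0
-34 2383 L y -71.0 -13.0 R y 23.0 173.0 x -89.0 116.0
-28 1585 L y -68.0 -12.0 R y 154.0 176.0 x -90.0 118.0
-22 1646 L y -69.0 -11.0 R y 154.0 179.0 x -91.0 119.0
-16 1744 L y -71.0 -10.0 R y 154.0 182.0 x -93.0 121.0
-10 1752 L y -72.0 -9.0 R y 153.0 185.0 x -94.0 122.0
-4 1858 L y -73.0 -9.0 R y 153.0 188.0 x -95.0 124.0
2 1884 L y -74.0 -8.0 R y 82.0 191.0 x -133.0 125.0
8 2016 L y -74.0 -7.0 R y 80.0 193.0 x -138.0 127.0
```

Confirmed: the pads span tool z −70 to −34, so the grip height has to be about TCP z = −28. The red tube is still lying at (609.8,−288.8).

Call:
{"fn": "apply_moves", "kwargs": {"motion": [7.2, 0, 0.3, 0, 0, 7.2, 0, 0.3, 0, 0, 7.2, 0, 0.3, 0, 0, 7.2, 0, 0.3, 3, 0, 7.2, 0, 0.3, 6, 0, 7.2, 0, 0.3, 8, 0, 7.2, 0, 0.3, 8.9, 0, 7.2, 0, 0.3, 8.9, 0]}}

```text
time: 8.05
position: [610.2, -288.2, -26.4]
ee_rot: [-3.099, -0.509, 0.002]
wrist_force: [0.9, 0.4, 0.1]
opening: 0.842
finger_force: 0.0
```

Call:
{"fn": "apply_moves", "kwargs": {"motion": [3.5, 0, 0, 0, 0, 3.5, 0, 0, 0, 0, 3.5, 0, 0, 0, 0, 3.5, 0, 0, 0, 0, 3.5, 0, 0, 0, 0]}}

```text
time: 8.68
position: [611.6, -288.9, -24.4]
ee_rot: [3.099, 0.508, 0.003]
wrist_force: [-0.8, 0.3, 6.0]
opening: 0.495
finger_force: 61.1
```

Gripped at 61 N. Lift, and look at the stop from above on the way.

```bash
python3 -c "
from h import *
go(555,10,60,.073)"
```

```text
shift cm [  4.2  -30.12  -8.49] turn 0.252 rows>= 5.1 j6 end~ 1.52 j6 alt: turn -2.889
```

Call:
{"fn": "apply_moves", "kwargs": {"motion": [3.5, 0, 0, -4, 0, 3.5, 0, 0, -8.5, 0, 3.5, 1, -6, -8.5, 0.1, 3.5, 2, -12, -8.5, 0.2, 3.5, 3, -18, -8.5, 0.25, 3.5, 4, -24, -8.5, 0.252, 3.5, 4.2, -30, -8.5, 0.252, 3.5, 4.2, -30, -8.5, 0.252, 3.5, 4.2, -30, -8.5, 0.252]}}

```text
time: 9.8
position: [554.5, 9.4, 59.2]
ee_rot: [3.139, 0.117, 0.0]
wrist_force: [1.2, -0.4, -2.5]
opening: 0.494
finger_force: 61.8
```

```bash
cat >> h.py <<'E'
def stop(P,d,c0=(551,103)):
    t=(d>0)&(np.hypot(P[...,0]-c0[0],P[...,1]-c0[1])<100)&(P[...,2]>40)&(P[...,2]<49)
    n,l,s,_=cv2.connectedComponentsWithStats(t.astype(np.uint8))
    k=1+np.argmax(s[1:,4]);q=P[l==k][:,:2].astype(np.float32)
    (c,wh,a)=cv2.minAreaRect(q)
    if wh[0]<wh[1]:a+=90
    a=(a+90)%180-90
    print("plate",np.round(c,1),np.round(wh,1),"ang rad",round(np.radians(a),3),"n",len(q))
    return np.array(c),wh,np.radians(a)
E
python3 - <<'E'
from h import *
st=get_state();print(st["position"],st["opening"],st["finger_force"])
pic,d,P=shot("wrist","w5.png");c,wh,a=stop(P,d)
print("bench z",np.median(P[(d>0)&(abs(P[...,2])<12)][:,2]))
E
```

```text
[554.53662348   9.37543245  59.18880554] 0.493698283614485 61.789348125457764
plate [557.9 105.5] [135.4  15.9] ang rad 0.078 n 5432
bench z 1.408070289321543
```

View pics/w5.png

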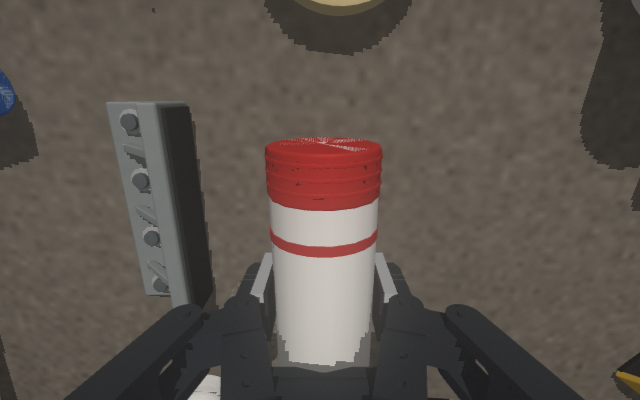

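The wrist view shows the red tube well held. The stop is to its left, with the black rubber face at columns ~190–210 towards the tube. The face centre comes out at about (551,97), heading 0.078.

Call:
{"fn": "apply_moves", "kwargs": {"motion": [3.5, 0.3, -4.3, 0, 0, 3.5, 0.3, -4.3, 4, 0, 3.5, 0.3, -4.3, 7, 0, 3.5, 0.3, -4.3, 8.2, 0, 3.5, 0.3, -4.3, 8.4, 0, 3.5, 0.3, -4.3, 8.4, 0, 5.3, 0.3, -4.3, 8.4, 0, 5.3, 0.3, -4.3, 8.4, 0, 5.3, 0.3, -4.3, 8.4, 0, 5.3, 0.3, -4.3, 8.4, 0]}}

```text
time: 11.1
position: [554.5, 52.5, -24.5]
ee_rot: [3.139, 0.115, 0.001]
wrist_force: [0.5, 0.5, -0.3]
opening: 0.619
finger_force: 0.0
```

Call:
{"fn": "apply_moves", "kwargs": {"motion": [5.3, 0, 0, -3, 0, 5.3, 0, 0, -8, 0, 5.3, 0, 0, -13, 0, 8, 0, 0, -18, 0, 8, 0, 0, -18, 0]}}

```text
time: 11.72
position: [557.9, 52.6, 160.0]
ee_rot: [3.139, 0.115, 0.016]
wrist_force: [0.7, 0.1, -0.2]
opening: 0.935
finger_force: 0.0
```

```bash
python3 - <<'E'
from h import *
F=np.array([551.2,97.]);a=.078;xs=np.array([np.sin(a),-np.cos(a)]);ys=np.array([np.cos(a),np.sin(a)])
pic,d,P=shot("wrist","w6.png");c,u=fit(P,pic,d,(554,53),"red",zlo=25);print("stop frame",(c-F)@xs,(c-F)@ys);stop(P,d)
go(404,301,120,0.017)
E
```

```text
red c [554.4  50.5] wh [130.  40.] ang 0.068 capdist 52.0 [148.  58.  54.] n 5855
stop frame 46.61133016377556 -0.41419023595713683
plate [554.5  50.3] [130.2  31.6] ang rad 0.08 n 3969
shift cm [-13.34 -25.89   3.67] turn 0.056 rows>= 4.7 j6 end~ 2.19 j6 alt: turn -3.085
```

Call:
{"fn": "apply_moves", "kwargs": {"motion": [7.2, -3, -6, 1, 0.05, 7.2, -6, -12, 3, 0.05, 7.2, -9, -17.5, 3, 0.05, 7.2, -12, -22.5, 3.5, 0.05, 7.2, -13.3, -25.8, 3.7, 0.05, 7.2, -13.3, -25.8, 3.7, 0.05, 7.2, -13.3, -25.8, 3.7, 0.05]}}

```text
time: 12.65
position: [402.0, 299.2, 117.0]
ee_rot: [3.139, 0.038, -0.003]
wrist_force: [-0.5, -0.1, -0.4]
opening: 0.845
finger_force: 0.0
```

```bash
python3 - <<'E'
from h import *
st=get_state();print(st["position"],st["joint_pos"].round(2))
pic,d,P=shot("wrist","w7.png");c,u=fit(P,pic,d,(403,301),"yellow")
go(c[0],c[1],-26,np.arctan2(u[1],u[0]))
E
```

```text
[401.95606718 299.24544045 116.98549793] [ 0.56  0.29  1.78 -0.    1.07  2.1 ]
yellow c [393.9 306.3] wh [ 41. 130.] ang -0.014 capdist 52.0 [190. 161.  71.] n 7687
shift cm [-0.82 -0.77 14.33] turn 0.037 rows>= 2.3 j6 end~ 2.25 j6 alt: turn -3.104
```

View pics/w7.png

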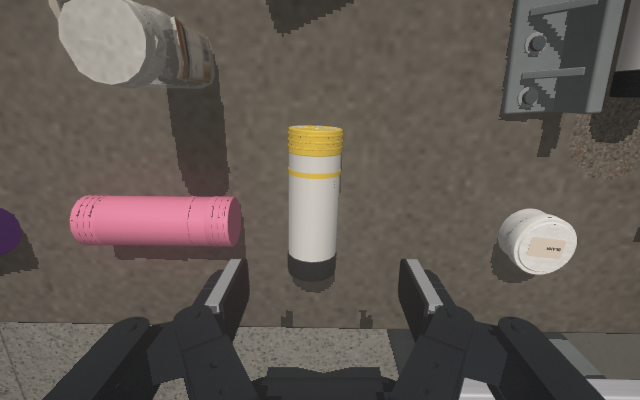

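The yellow tube is at (315,200), with the pink look-alike's end at column 240, about 40 mm clear. Fingers at 72 mm fit.

Call:
{"fn": "apply_moves", "kwargs": {"motion": [7, -0.8, -0.8, 2, 0.037, 7, -0.8, -0.8, 8, 0.037, 7, -0.8, -0.8, 12.5, 0.037, 7, -0.8, -0.8, 14.3, 0.037, 7, -0.8, -0.8, 14.3, 0.037, 3.5, -0.8, -0.8, 14.3, 0.037, 3.5, -0.8, -0.8, 14.3, 0.037, 3.5, -0.8, -0.8, 14.3, 0.037, 3.5, -0.8, -0.8, 14.3, 0.037, 3.5, -0.8, -0.8, 14.3, 0.037, 3.5, -0.8, -0.8, 14.3, 0.037]}}

```text
time: 14.08
position: [395.9, 308.1, -23.5]
ee_rot: [-3.14, 0.021, -0.004]
wrist_force: [1.7, -2.3, 6.5]
opening: 0.494
finger_force: 61.2
```

```bash
python3 - <<'E'
from h import *
F=np.array([551.2,97.]);a=.078;xs=np.array([np.sin(a),-np.cos(a)])
t=F+112*xs;print(t);go(t[0],t[1],40,.076);go(t[0],t[1],-25,.076)
E
```

```text
[559.92714439 -14.6594687 ]
shift cm [16.85 32.05 -6.33] turn -0.089 rows>= 5.9 j6 end~ 1.47 j6 alt: turn 3.052
shift cm [16.83 32.06  0.17] turn -0.089 rows>= 5.8 j6 end~ 1.47 j6 alt: turn 3.052
```

Call:
{"fn": "apply_moves", "kwargs": {"motion": [3.5, 0, 0, -4, 0, 3.5, 0, 0, -9, 0, 3.5, 3, 5, -9.5, 0, 3.5, 6, 10.5, -9.5, -0.05, 3.5, 9, 16, -9.5, -0.089, 3.5, 12, 21.5, -9.5, -0.089, 3.5, 14.5, 27, -9.5, -0.089, 3.5, 16.8, 32, -9, -0.089, 3.5, 16.8, 32, -6, -0.089, 3.5, 16.8, 32, -2, -0.089, 3.5, 16.8, 32, 0, -0.089, 3.5, 16.8, 32, 0, -0.089]}}

```text
time: 15.58
position: [557.5, -14.4, -25.5]
ee_rot: [-3.139, -0.118, 0.002]
wrist_force: [0.3, 0.5, -2.7]
opening: 0.499
finger_force: 67.8
```

```bash
python3 - <<'E'
from h import *
F=np.array([551.2,97.]);a=.078;xs=np.array([np.sin(a),-np.cos(a)])
t=F+88*xs;go(t[0],t[1],-24,.078)
E
```

```text
shift cm [ 0.23 -2.36 -0.15] turn -0.003 rows>= 0.4 j6 end~ 1.51 j6 alt: turn 3.139
```

Now I push the red tube gently with the finger's back, then let go.

Call:
{"fn": "apply_moves", "kwargs": {"motion": [3.5, 0, -0.6, 0, 0, 3.5, 0, -1.2, 0, 0, 3.5, 0.1, -1.7, 0, 0, 3.5, 0.1, -2.1, 0, 0, 3.5, 0.1, -2.1, 0, 0, 5.2, 0.1, -2.1, 0, 0, 5.2, 0.1, -2.1, 0, 0, 5.2, 0.1, -2.1, 0, 0]}}

```text
time: 16.58
position: [557.9, 6.3, -24.6]
ee_rot: [3.139, 0.118, 0.001]
wrist_force: [-0.1, 0.8, 0.3]
opening: 0.608
finger_force: 0.0
```

Call:
{"fn": "apply_moves", "kwargs": {"motion": [5.2, 0, 0, -2, 0, 5.2, 0, 0, -6, 0, 5.2, 0, 0, -11, 0, 5.2, 0, 0, -16, 0, 7.2, 0, 0, -16, 0]}}

```text
time: 17.2
position: [561.4, 6.2, 140.0]
ee_rot: [3.138, 0.118, 0.016]
wrist_force: [0.4, -1.1, -0.0]
opening: 0.807
finger_force: 0.0
```

```bash
cat >> h.py <<'E'
F=np.array([551.2,97.]);A=.078;xs=np.array([np.sin(A),-np.cos(A)]);ys=np.array([np.cos(A),np.sin(A)])
def rowtubes(P,pic,d):
    """tubes in the row, stop frame: ridge points by height along x_s"""
    q=P[...,:2]-F;X=q@xs;Y=q@ys
    m=(d>0)&(abs(Y)<75)&(X>5)&(X<230)&(P[...,2]>40.)&(P[...,2]<50)
    n,l,s,_=cv2.connectedComponentsWithStats(m.astype(np.uint8))
    for k in range(1,n):
        if s[k,4]<300:continue
        k_=l==k;c,wh,a=cv2.minAreaRect(np.c_[X[k_],Y[k_]].astype(np.float32))
        print("ridge x,y",np.round(c,1),np.round(wh),round(a,1),s[k,4])
E
python3 - <<'E'
from h import *
print(get_state()["position"])
pic,d,P=shot("wrist","w8.png");rowtubes(P,pic,d)
go(606,280,120,-1.184+np.pi)
E
```

```text
[561.36273807   6.23341875 139.95525129]
ridge x,y [47.1 -0.7] [131.  31.] 89.6 4501
ridge x,y [92.  -3.6] [ 32. 130.] 0.3 4458
shift cm [  6.7  -26.94   1.77] turn -1.882 rows>= 10.1 j6 end~ 0.05 j6 alt: turn 1.259
```

As planned: red at 47 mm, yellow at 92 mm, touching and parallel. Now blue.

Call:
{"fn": "apply_moves", "kwargs": {"motion": [7.2, 1.5, -6, 0.5, -0.18, 7.2, 3, -12, 1, -0.37, 7.2, 4.5, -17, 1.5, -0.55, 7.2, 6, -22, 1.8, -0.74, 7.2, 6.7, -26.9, 1.8, -0.92, 7.2, 6.7, -26.9, 1.8, -1.11, 7.2, 6.7, -26.9, 1.8, -1.3, 7.2, 6.7, -26.9, 1.8, -1.48, 7.2, 6.7, -26.9, 1.8, -1.67, 7.2, 6.7, -26.9, 1.8, -1.85, 7.2, 6.7, -26.9, 1.8, -1.88, 7.2, 6.7, -26.9, 1.8, -1.88]}}

```text
time: 18.75
position: [603.5, 279.5, 115.9]
ee_rot: [-1.759, -2.602, 0.003]
wrist_force: [0.3, -0.7, 0.5]
opening: 0.846
finger_force: 0.0
```

```bash
python3 - <<'E'
from h import *
st=get_state();print(st["position"],st["joint_pos"].round(2))
pic,d,P=shot("wrist","w9.png");c,u=fit(P,pic,d,(606,280),"blue")
go(c[0],c[1],-26,np.arctan2(-u[1],-u[0]))
E
```

```text
[603.48142261 279.46125268 115.91863271] [ 0.37  0.5   1.42 -0.    1.22 -0.01]
blue c [603.7 283.8] wh [ 40. 130.] ang -1.162 capdist 51.0 [ 68.  98. 162.] n 8047
shift cm [ 0.4   0.18 14.23] turn -0.026 rows>= 2.3 j6 end~ 0.03 j6 alt: turn 3.115
```

Call:
{"fn": "apply_moves", "kwargs": {"motion": [7, 0.4, 0.2, 5, -0.026, 7, 0.4, 0.2, 10, -0.026, 7, 0.4, 0.2, 13, -0.026, 7, 0.4, 0.2, 14.2, -0.026, 7, 0.4, 0.2, 14.2, -0.026, 3.5, 0.4, 0.2, 14.2, -0.026, 3.5, 0.4, 0.2, 14.2, -0.026, 3.5, 0.4, 0.2, 14.2, -0.026, 3.5, 0.4, 0.2, 14.2, -0.026, 3.5, 0.4, 0.2, 14.2, -0.026, 3.5, 0.4, 0.2, 14.2, -0.026]}}

```text
time: 20.18
position: [606.1, 284.8, -22.7]
ee_rot: [1.721, 2.626, 0.005]
wrist_force: [-0.2, -0.1, 7.0]
opening: 0.495
finger_force: 61.2
```

```bash
python3 - <<'E'
from h import *
t=F+162*xs+2*ys;print(t);go(t[0],t[1],60,.078+np.pi)
E
```

```text
[565.81711008 -64.35160394]
shift cm [-30.42 -17.59  -8.33] turn -1.238 rows>= 6.6 j6 end~ -1.76 j6 alt: turn 1.903
```

Call:
{"fn": "apply_moves", "kwargs": {"motion": [3.5, 0, 0, -4, 0, 3.5, 0, 0, -9, -0.1, 3.5, -5, -3, -9, -0.28, 3.5, -10, -6, -9, -0.46, 3.5, -15, -9, -9, -0.64, 3.5, -20, -12, -9, -0.82, 3.5, -25, -15, -9, -1, 3.5, -30.4, -17.6, -8.3, -1.18, 3.5, -30.4, -17.6, -8.3, -1.238, 3.5, -30.4, -17.6, -5, -1.238, 3.5, -30.4, -17.6, -2, -1.238, 3.5, -30.4, -17.6, -2, -1.238]}}

```text
time: 21.68
position: [561.8, -64.4, -6.7]
ee_rot: [0.121, -3.134, -0.002]
wrist_force: [-0.1, 0.9, -1.5]
opening: 0.497
finger_force: 61.8
```

```bash
python3 - <<'E'
from h import *
st=get_state();print(st["position"],(st["position"][:2]-F)@xs,(st["position"][:2]-F)@ys,st["finger_force"])
for D in (162,128):
  t=F+D*xs+2*ys;go(t[0],t[1],-24,.078+np.pi)
E
```

```text
[561.8191104  -64.35899601  -6.69813145] 161.69584173294177 -1.986419919741852 61.75684332847595
shift cm [-0.41 -0.03  1.73] turn -0.001 rows>= 0.3 j6 end~ -1.76 j6 alt: turn 3.141
shift cm [-0.41  3.37  1.73] turn -0.001 rows>= 0.6 j6 end~ -1.7 j6 alt: turn 3.141
```

Call:
{"fn": "apply_moves", "kwargs": {"motion": [3.5, -0.4, 0, 1.7, 0, 3.5, -0.4, 0, 1.7, 0, 3.5, -0.4, 0.6, 1.7, 0, 3.5, -0.4, 1.2, 1.7, 0, 3.5, -0.4, 1.8, 1.7, 0, 3.5, -0.4, 2.3, 1.7, 0, 3.5, -0.4, 2.8, 1.7, 0, 3.5, -0.4, 3.1, 1.7, 0, 3.5, -0.4, 3.1, 1.7, 0]}}

```text
time: 22.8
position: [565.9, -33.2, -21.8]
ee_rot: [0.122, -3.139, -0.0]
wrist_force: [1.0, -0.2, -1.9]
opening: 0.495
finger_force: 62.0
```

Call:
{"fn": "apply_moves", "kwargs": {"motion": [5.2, 0, 0, 0, 0, 5.2, 0, 0, 0, 0, 5.2, 0, 0, 0, 0, 5.2, 0, 0, -2, 0, 5.2, 0, 0, -6, 0, 5.2, 0, 0, -11, 0, 5.2, 0, 0, -17, 0, 7, 0, 0, -17, 0]}}

```text
time: 23.8
position: [570.4, -34.0, 153.8]
ee_rot: [-0.121, 3.128, -0.003]
wrist_force: [0.5, -0.9, -0.1]
opening: 0.799
finger_force: 0.0
```

```bash
python3 - <<'E'
from h import *
print(get_state()["position"])
pic,d,P=shot("wrist","w10.png");rowtubes(P,pic,d)
# chock heading approx 2.58; fingers along chock y -> tool x along +-chock x
go(437,-334,110,2.58);go(437,-334,110,2.58-np.pi)
E
```

```text
[570.35064174 -34.02098429 153.84917113]
ridge x,y [92.2 -3.5] [ 31. 129.] 0.1 4355
ridge x,y [48.4 -0.6] [ 32. 130.] 0.8 4296
ridge x,y [136.1   3.1] [ 30. 130.] 0.2 4252
shift cm [ 15.42 -28.91   4.05] turn 0.639 rows>= 5.3 j6 end~ -1.66 j6 alt: turn -2.502
shift cm [ 15.42 -28.91   4.05] turn -2.502 rows>= 13.4 j6 end~ -4.8 j6 alt: turn 0.639
```

All three touch, at 48/92/136 mm and parallel, with 26 mm of push left. Now the chock.

Call:
{"fn": "apply_moves", "kwargs": {"motion": [7, 3, -5.5, 0, 0.18, 7, 6, -11, 0, 0.36, 7, 9, -16.5, 1, 0.54, 7, 12, -22, 3, 0.639, 7, 15, -27, 4, 0.639, 7, 15.4, -28.9, 4, 0.639, 7, 15.4, -28.9, 4, 0.639, 7, 15.4, -28.9, 4, 0.639]}}

```text
time: 24.85
position: [435.2, -332.0, 107.8]
ee_rot: [-0.869, -3.018, -0.002]
wrist_force: [0.1, -0.2, 0.1]
opening: 0.817
finger_force: 0.0
```

```bash
python3 - <<'E'
from h import *
st=get_state();print(st["position"])
pic,d,P=shot("wrist","w11.png")
m=(d>0)&(np.hypot(P[...,0]-430,P[...,1]+330)<75)
hi=m&(P[...,2]>58)&(P[...,2]<70);n,l,s,_=cv2.connectedComponentsWithStats(hi.astype(np.uint8));k=1+np.argmax(s[1:,4]);r=cv2.minAreaRect(P[l==k][:,:2].astype(np.float32));print("grip",r,s[k,4])
yl=m&(pic[...,0]>1.6*pic[...,2])&(pic[...,0]>60)&(P[...,2]<46);n,l,s,_=cv2.connectedComponentsWithStats(yl.astype(np.uint8));k=1+np.argmax(s[1:,4])
q=P[l==k];r2=cv2.minAreaRect(q[:,:2].astype(np.float32));print("face",r2,q[:,2].min(),q[:,2].max())
(c,wh,a)=r2; 
if wh[0]>wh[1]:a+=90
for b in(a,a+180):
    h=np.radians(b)
    if np.cos(h-2.58)>.5: print("heading",h%(2*np.pi)); go(r[0][0],r[0][1],-5,h)
for t in trace("dropper","wrist")[:2]: print(t["p"],t["rect"],P[t["region"]&(d>0)].mean(0).round())
E
```

```text
[ 435.23229269 -331.96198157  107.77784447]
grip ((432.85504150390625, -332.8455505371094), (37.37176513671875, 23.623088836669922), 56.05949783325195) 1568
face ((404.72271728515625, -314.33917236328125), (104.39469909667969, 33.823814392089844), 56.964515686035156) -0.0833617244419429 41.927902442354736
heading 2.5650146823201667
shift cm [ 0.16 -0.23 11.3 ] turn 0.017 rows>= 1.8 j6 end~ -1.65 j6 alt: turn -3.125
0.86 [259.3, 273.0, 39.7, 94.2] [ 492. -412.   57.]
```

View pics/w11.png

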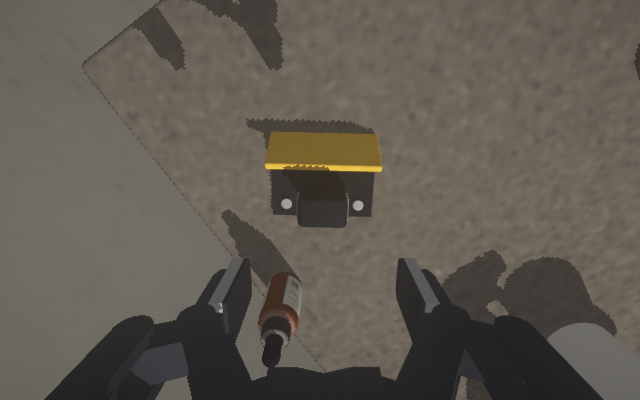

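The chock is at (322,190) with its yellow face ahead. The dropper stands about 9 cm behind the tool, which is clear. Descend and grip.

Call:
{"fn": "apply_moves", "kwargs": {"motion": [7, 0.2, -0.2, 5, 0.017, 7, 0.2, -0.2, 9, 0.017, 7, 0.2, -0.2, 11.3, 0.017, 7, 0.2, -0.2, 11.3, 0.017, 2.5, 0.2, -0.2, 11.3, 0.017, 2.5, 0.2, -0.2, 11.3, 0.017, 2.5, 0.2, -0.2, 11.3, 0.017, 2.5, 0.2, -0.2, 11.3, 0.017, 2.5, 0.2, -0.2, 11.3, 0.017, 2.5, 0.2, -0.2, 11.3, 0.017, 2.5, 0.2, -0.2, 11.3, 0.017]}}

```text
time: 26.32
position: [433.7, -334.8, -3.1]
ee_rot: [0.895, 3.008, -0.001]
wrist_force: [1.9, 2.2, 6.4]
opening: 0.412
finger_force: 61.4
```

```bash
python3 - <<'E'
from h import *
st=get_state();print(st["position"],st["opening"],st["finger_force"])
# chock grip at x=-18 -> toe is 51 ahead of grip; blue at 136 -> start with toe at 190 => grip at 241
t=F+241*xs;go(t[0],t[1],40,.078+np.pi/2)
E
```

```text
[ 433.6942798  -334.83631427   -3.07008813] 0.412066302637773 61.4377498626709
shift cm [-0.95 23.49 -4.3 ] turn 0.914 rows>= 4.9 j6 end~ -0.33 j6 alt: turn -2.227
```

Call:
{"fn": "apply_moves", "kwargs": {"motion": [2.5, 0, 0, -2, 0, 2.5, 0, 0, -5, 0.1, 2.5, 0, 5.5, -5, 0.28, 2.5, 0, 11, -5, 0.46, 2.5, 0, 16.5, -5, 0.64, 2.5, -0.9, 21, -5, 0.82, 2.5, -0.9, 23.5, -5, 0.914, 2.5, -0.9, 23.5, -5, 0.914, 2.5, -0.9, 23.5, -5, 0.914]}}

```text
time: 27.45
position: [567.2, -142.6, 45.0]
ee_rot: [-2.13, -2.308, 0.002]
wrist_force: [-0.3, -0.4, -2.8]
opening: 0.418
finger_force: 61.0
```

```bash
python3 - <<'E'
from h import *
st=get_state();print(st["position"],st["opening"],st["finger_force"],(st["position"][:2]-F)@xs,(st["position"][:2]-F)@ys)
pic,d,P=shot("wrist","w12.png");rowtubes(P,pic,d)
yl=(d>0)&(pic[...,0]>1.6*pic[...,2])&(pic[...,0]>60)&(P[...,2]>30)&(P[...,2]<110)&(np.hypot(*(np.moveaxis(P[...,:2]-F-195*xs,-1,0)))<90)
n,l,s,_=cv2.connectedComponentsWithStats(yl.astype(np.uint8));k=1+np.argmax(s[1:,4]);q=P[l==k];X=(q[:,:2]-F)@xs;Y=(q[:,:2]-F)@ys
print("chock face in stop frame x",X.min(),X.max(),"y",Y.min(),Y.max(),"z",q[:,2].min(),q[:,2].max(),cv2.minAreaRect(np.c_[X,Y].astype(np.float32)))
for D in(241,178,175): 
  t=F+D*xs;go(t[0],t[1],-3,.078+np.pi/2)
E
```

```text
[ 567.2101058  -142.58391918   45.00843093] 0.4180890156070633 61.0136353969574 240.10299669714908 -2.7071745450278466
ridge x,y [136.4   3.2] [ 32. 131.] 0.1 16398
chock face in stop frame x 188.6855527224939 237.87872267946335 y -47.68939976413416 42.4761218507477 z 51.76912691713153 90.69241865299803 ((213.55018615722656, -2.617961883544922), (89.8304443359375, 49.140682220458984), 89.35537719726562)
shift cm [-0.05  0.29  4.8 ] turn 0.001 rows>= 0.8 j6 end~ -0.32 j6 alt: turn -3.141
shift cm [6.25 0.29 4.8 ] turn 0.001 rows>= 1.3 j6 end~ -0.22 j6 alt: turn -3.141
shift cm [6.55 0.29 4.8 ] turn 0.001 rows>= 1.3 j6 end~ -0.21 j6 alt: turn -3.141
```

The chock hangs square to the row with its toe at 189 mm. Lower it and push gently.

Call:
{"fn": "apply_moves", "kwargs": {"motion": [2.5, 0, 0.2, 3, 0, 2.5, 0, 0.2, 4.5, 0, 2.5, 0, 0.2, 4.7, 0, 2.5, 1.5, 0.2, 4.7, 0, 2.5, 3, 0.2, 4.7, 0, 2.5, 3.6, 0.2, 4.7, 0, 2.5, 4.1, 0.2, 4.7, 0, 2.5, 4.6, 0.2, 4.7, 0, 2.5, 5.1, 0.2, 4.7, 0, 2.5, 5.5, 0.2, 4.7, 0, 2.5, 5.8, 0.2, 4.7, 0, 2.5, 5.8, 0.2, 4.7, 0]}}

```text
time: 29.0
position: [565.5, -84.0, -1.8]
ee_rot: [-2.132, -2.306, -0.0]
wrist_force: [0.8, -0.0, -3.2]
opening: 0.413
finger_force: 61.0
```

```bash
python3 - <<'E'
from h import *
st=get_state();print(st["position"],st["wrist_force"].round(1),(st["position"][:2]-F)@xs-51,(st["position"][:2]-F)@ys)
pic,d,P=shot("wrist","w13.png");rowtubes(P,pic,d)
pic,d,P=shot("side","s13.png");rowtubes(P,pic,d)
E
```

```text
[565.47811651 -84.02172386  -1.82772209] [ 0.8 -0.  -3.2] 130.5838990524564 0.12932304605398656
ridge x,y [78.4 -3.2] [130.  16.] 89.8 17443
ridge x,y [114.5   3.6] [130.  31.] 89.6 24116
ridge x,y [152.2   0.3] [89.  6.] 89.3 2192
ridge x,y [ 1.727e+02 -1.000e-01] [ 9. 63.] 0.4 1507
```

Call:
{"fn": "apply_moves", "kwargs": {"motion": [2.5, 0.2, 0, 0, 0, 2.5, 0.4, 0, 0.05, 0, 2.5, 0.5, 0, 0.1, 0, 2.5, 0.6, 0, 0.15, 0, 2.5, 0.6, 0, 0.15, 0]}}

```text
time: 29.72
position: [565.4, -78.6, -3.0]
ee_rot: [2.132, 2.307, -0.0]
wrist_force: [0.1, -2.0, -1.5]
opening: 0.416
finger_force: 61.3
```

```bash
python3 - <<'E'
from h import *
st=get_state();print(st["position"],st["wrist_force"].round(1),(st["position"][:2]-F)@xs-51,(st["position"][:2]-F)@ys)
pic,d,P=shot("wrist","w14.png");rowtubes(P,pic,d)
E
```

```text
[565.41363815 -78.64842448  -3.02045296] [ 0.1 -2.  -1.5] 125.22191274748442 0.4837332276379408
ridge x,y [73.5 -3.4] [130.  17.] 89.7 18273
ridge x,y [109.9   3.7] [130.  32.] 89.3 24395
ridge x,y [167.3   0.2] [ 8. 63.] 0.1 1546
```

A first contact force of 2 N, with blue at 110 mm and the toe at 125 mm. A touch more, then release.

Call:
{"fn": "apply_moves", "kwargs": {"motion": [2.5, 0.1, 0, 0, 0, 2.5, 0.2, 0, 0.05, 0, 2.5, 0.2, 0, 0.05, 0]}}

```text
time: 30.15
position: [565.6, -77.7, -3.0]
ee_rot: [2.13, 2.306, -0.001]
wrist_force: [-1.0, -6.1, 1.5]
opening: 0.419
finger_force: 61.7
```

Call:
{"fn": "apply_moves", "kwargs": {"motion": [3.8, 0, 0, 0, 0, 4.5, 0, 0, 0, 0, 4.5, 0, 0, 0, 0, 5, 0, 0, 0, 0, 5, 0, 0, -1, 0, 5, 0, 0, -4, 0, 5, 0, 0, -8, 0, 5, 0, 0, -13, 0, 5, -4, 0, -18, 0, 5, -8, 0, -20, 0, 5, -8, 0, -20, 0, 5, -8, 0, -20, 0]}}

```text
time: 31.65
position: [570.5, -155.6, 196.1]
ee_rot: [-2.132, -2.305, -0.0]
wrist_force: [-0.7, 0.4, -0.3]
opening: 0.583
finger_force: 0.0
```

```bash
python3 - <<'E'
from h import *
st=get_state();print(st["position"],st["wrist_force"].round(1))
pic,d,P=shot("wrist","w15.png");rowtubes(P,pic,d)
q=P[...,:2]-F;X=q@xs;Y=q@ys
yl=(d>0)&(pic[...,0]>1.6*pic[...,2])&(pic[...,0]>60)&(X>100)&(X<200)&(abs(Y)<70)&(P[...,2]<46)
n,l,s,_=cv2.connectedComponentsWithStats(yl.astype(np.uint8));k=1+np.argmax(s[1:,4]);k=l==k
print("face",cv2.minAreaRect(np.c_[X[k],Y[k]].astype(np.float32)),X[k].min(),P[k][:,2].min(),P[k][:,2].max())
E
```

```text
[ 570.52333448 -155.62973794  196.06134853] [-0.7  0.4 -0.3]
ridge x,y [109.1   4. ] [130.  32.] 89.4 5008
face ((139.9399871826172, 1.1869850158691406), (99.4664077758789, 19.334575653076172), 89.36895751953125) 129.75277894907228 -0.4275756127521504 42.92430594225226
```

View pics/w15.png

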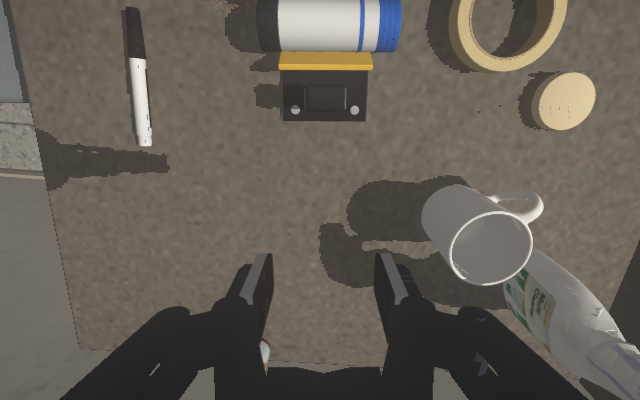

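The view shows the chock square against the blue tube, blue cap away from the robot. One last check from above the row.

Call:
{"fn": "apply_moves", "kwargs": {"motion": [5, 5, 0, 0, 0, 5, 9, 0, 0, 0, 5, 9, 0, 0, 0, 5, 9, 0, 0, 0]}}

```text
time: 32.2
position: [563.7, -65.6, 195.5]
ee_rot: [-2.13, -2.308, 0.002]
wrist_force: [0.6, -0.0, -0.2]
opening: 0.586
finger_force: 0.0
```

```bash
python3 - <<'E'
from h import *
st=get_state();print(st["position"])
pic,d,P=shot("wrist","w16.png")
q=P[...,:2]-F;X=q@xs;Y=q@ys
z=[(lo,P[(d>0)&(abs(Y)<20)&(X>=lo)&(X<lo+4)][:,2]) for lo in range(-8,160,4)]
print([(a,int(np.median(v))) for a,v in z if len(v)])
for lo in range(5,125,4):
    pass
for c in(22,66,110):
  for y0 in(-45,45):
    m=(d>0)&(abs(Y-y0)<10)&(abs(X-c)<20)&(P[...,2]>30)
    # circle-top fit: parabola
    if m.sum()>50:
        k=np.polyfit(X[m]-c,P[m][:,2],2);print(c,y0,"crest",round(c-k[1]/2/k[0],1),"z",round(np.polyval(k,-k[1]/2/k[0]),1),m.sum())
  m=(d>0)&(abs(X-c)<12)&(P[...,2]>36)&(abs(Y)<90);print("y range",Y[m].min().round(),Y[m].max().round(),"cap rgb",pic[m&(Y>52)&(Y<64)].mean(0).round())
E
```

```text
[563.70136336 -65.63836323 195.47828579]
[(-4, 26), (0, 34), (4, 38), (8, 41), (12, 43), (16, 44), (20, 44), (24, 44), (28, 43), (32, 40), (36, 37), (40, 30), (44, 33), (48, 38), (52, 41), (56, 43), (60, 44), (64, 45), (68, 44), (72, 43), (76, 40), (80, 37), (84, 31), (88, 33), (92, 38), (96, 41), (100, 43), (104, 44), (108, 45), (112, 44), (116, 43), (120, 41), (124, 37), (128, 31), (132, 22), (136, 28), (140, 35), (144, 307), (148, 307), (152, 303), (156, 6)]
22 -45 crest 21.0 z 45.6 1088
22 45 crest 21.4 z 45.7 1090
y range -65.0 65.0 cap rgb [162.  59.  55.]
66 -45 crest 65.0 z 45.6 919
66 45 crest 65.7 z 45.6 929
y range -68.0 62.0 cap rgb [214. 182.  81.]
110 -45 crest 109.1 z 45.7 814
110 45 crest 109.5 z 45.5 814
y range -61.0 69.0 cap rgb [ 71. 101. 165.]
```

The tubes are at 21/65/109 mm (closed), parallel, centred within 4 mm, and all caps point away. Handing in.

```bash
python3 -c "
from h import *
print(sign_off())"
```

```text
the job is handed in; nothing more can be done
None
```

The job is handed in at about 32 s: red, yellow and blue lie closed against the stop, measured at 21, 65 and 109 mm, caps pointing away, with the chock snug and square against blue; no bystander was touched that I could see, and the judged result was not reported back.

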